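Raise the autosampler's counterweighted gate and push the tube rack home

TASK

Load the waiting tube rack into the autosampler's feeder: with the fingertips push the rubber cross handle of the counterweighted gate up past its balance point so that it swings back and stays up by itself, then gently push the rack along its lane under the needle until it is fully home against the end stop. Push only: do not grip the gate or the rack, do not lift the rack, do not ram it into the gate, and leave the gate up and the things round the feeder where they are.

Things in the scene. Friction and masses are not known exactly. Their poses are not given: they have to be found in the camera images.
- feeder: Fixed rack feeder: white lane 500 mm long, floor 8 mm above the worktop, between two aluminium rails (73 mm apart, tops 32 mm above the worktop). Origin at worktop level on the lane's centre line, under the gate's bar. +y: the way racks travel (to the robot's left, within 0.2 rad); +x: away from the robot. Lane from y = -0.26 (open end) to 0.22 (stop plate, 59 mm high); rest fork at x = -0.045, y = 0, 69 mm high.
- gate (a joint): Gate angle (rad). 0: bar level across the lane, in the fork, barring the rack (12 mm bar, 62 mm above the worktop). Grows as the bar's near end rises and swings back to the far side; stop at 2.0, leaning back past upright. Let go below about 1.15 it falls shut; beyond about 1.15 its steel weight carries it on to 2.0, where it stays. 1 to 3 N at the grip lifts it; the pivot is damped.
- gate_grip (a point): Centre of the black rubber cross handle (round, 17 mm thick, 80 mm long, level along the feeder's y) on the cranked-up free end of the gate's bar, on the robot's side of the lane. Lowered: at feeder x = -0.105, y = 0, z = 0.086, with 77 mm of free height under it; worktop in front of it is clear. It moves with the gate, 205 mm from the pivot's axis, and has no stop on the way up.
- gate_pivot (a point): The gate's pivot axis (along the feeder's y) on a post at the far side of the lane, feeder x = 0.100, y = 0, z = 0.086; the fixed post is 101 mm high and 36 mm wide along y. The raised bar stands over the post and leans to the far side.
- rack: The tube rack waiting on the lane before the gate (a like one at the back is no part of the job): 64 mm wide, 192 mm long along its y axis, frame 62 mm high, glass tubes to 105 mm; about 0.25 kg, slides on the lane floor. Origin: centre of its underside, 8 mm above the worktop. Its y axis lies along the feeder's y.
- rack_end (a point): Middle of the rack's outer end face (the end away from the gate), 45 mm above the rack's underside and 96 mm from its centre; solid rack begins up to 4 mm behind it. Push it along the feeder's +y; about 0.25 m to travel.
- rack_home (a point): Where the rack's origin (centre of its underside) lies when it stands fully home against the rubber buffers of the end stop: feeder x = 0, y = 0.120, z = 0.008. The outer end is then just past the gate.
- needle_tip (a point): Point of the sampler's fixed needle, over the lane near the end stop, 145 mm above the worktop; its level arm (bottom 223 mm up) runs from there to a column on the white housing (feeder x = 0.055 to 0.14, y = 0.105 to 0.225, 123 mm high). The tubes pass under the needle.
- beaker: Bystander, to be left alone: glass beaker 57x64x72 mm, on the robot's side of the lane, beside its stop end. Origin at the centre of its underside.
- vial_a: Bystander, to be left alone: capped glass vial, 30 mm across, 56 mm tall, on the robot's side of the lane, beside the waiting rack. Origin at the centre of its underside.
- vial_b: Bystander, to be left alone: capped glass vial, 30 mm across, 56 mm tall, on the robot's side of the lane, beside the waiting rack. Origin at the centre of its underside.
- pen: Bystander, to be left alone: marker pen lying, 119x14x12 mm, beyond the stop end, on the robot's side. Origin at the centre of its underside.
- timer: Bystander, to be left alone: bench timer lying flat, 60x68x18 mm, behind the lane, beside the waiting rack. Origin at the centre of its underside.
- tape: Bystander, to be left alone: roll of label tape lying flat, 68 mm across, 19 mm high, behind the lane, near its open end. Origin at the centre of its underside.
- stopper: Bystander, to be left alone: rubber stopper, 29 mm across, 28 mm tall, behind the lane, between the gate's post and the sampler's housing. Origin at the centre of its underside.

How it is judged:
By the outcome, as a careful person would: the job done as asked, in the order asked, and still so for the second after the job is handed in, with the robot touching nothing.
It also fails if it takes over 61 s, if anything falls off the work surface, if the arm or the gripper's body presses on something with over 40 N, if the wrist force passes 120 N, or if a joint passes its speed limit or range.

ROBOT

A 7-joint arm with a two-finger parallel gripper is mounted at the origin on a cart in front of the work surface, level with it; the furniture and walls round the work are solid. World frame = base frame: x ahead of the robot, y to its left, z up, the work surface at z = 0. Lengths are in m, angles in rad, forces in N, time in s.
With the tool pointing down it reaches from about 0.425 to 0.925 m from the base axis. Payload 6.8 kg.
Tool frame: the origin (TCP) lies at the very end of the fingers, on their centre line; the grasp point (between the pads) lies arm.grasp_offset behind it (arm.grasp_offset is the distance from the TCP to the grasp point, in m); z points along the fingers, y is the line along which they close (so a half turn about z gives the same grasp; the last joint's range is limited). The gripper opens to 85 mm and grips with 20 to 120 N. Pads are 22 mm wide; open, the fingers measure 114 mm over their backs; the gripper's body (76 mm by 85 mm) begins 54 mm behind the grasp point. The pads swing forward as they close: fully open they stand 13 mm farther back than shut.
Start: joints at [-1.382, 0.477, 0.022, 1.555, -0.011, 1.109, -0.083], TCP at [0.197, 0.646, 0.231] pointing down, gripper open.
Joint ranges: [-2.96, 2.96], [-0.34, 2.1], [-1.41, 1.46], [0.24, 2.44], [-1.37, 4.51], [0.17, 1.92], [-2.96, 2.96]. Speed limits (rad/s): [2.39, 2.39, 3.14, 3.14, 3.14, 3.14, 3.14].

INTERFACE

Orientations are given as a 3x3 rotation matrix whose columns are the frame's x, y, z axes.
In Python, from station import arm, vision, nets gives the robot as it stands. The module is installed in compiled form; this text tells all that it offers.
- The arm moves only by the tool arm_command, never from a script. Its argument "plan" is a list of rows, each an object with "twist": the turn, a rotation vector about the tool's x, y, z in rad, a list of three; "linear": the shift along the tool's x, y, z in m, a list of three; "hand": the opening, from 0 (shut) to 1 (fully open). A call has 1 to 8 rows; each row is the pose to reach, as a shift and turn from the pose commanded when the call began, along the tool's axes at that moment; what a row does not reach only later rows make up. A row lasts 1/10 s, in which the tool goes at most 50 mm and 8.59 degrees, less where a joint would pass 70% of its speed; a pose out of reach is approached as far as the arm can. A call with a gripper value outside its range is refused whole. The fingers move at their own pace and stop on an object; the grip force is fixed at half the most. Time passes only in rows, so rows that repeat a pose let the fingers close. It gives the time, the measured TCP pose, the force, the opening and the grip force at its end, in the units of the state.
- arm.get_obs(): the state, without advancing time (a new reading comes with each control period).
- vision.camera(name): name is "side" or "top"; returns a dict with "img" (480x640x3 uint8, red, green, blue), "intrinsics" (3x3 intrinsics, pixels), "R" (3x3) and "t" (3): a world point X has camera coordinates R X + t. Camera axes: x right, y down, z forward; pixel columns grow to the right and rows downward; lengths in m; the calibration is good to about 2 mm. A picture is of the moment at which its call begins. There is no depth.
- arm.hand_in(): hands the job in; it is judged then, once.
Trained networks look in the newest picture that a camera, given by its name, has taken for a name from the list of things; names that differ only in an ending like _2 or _b are one class to them, and where a whole thing is asked for, a point or a joint stands for the part that bears it (a point fixed in the world has none). Each returns a list of dicts, best first, with "score" (0 to 1); they miss things now and then, are a little off and sometimes report something else, mostly with a low value. They report only what shows in the picture. A call takes as long as a camera call.
- nets.find_in(thing, camera): "position" ([column, row] in pixels, amid what is visible of it).
- nets.silhouettes(thing, camera): "pixels" (480x640 bool, what is visible of it) and "position" ([column, row] in pixels, amid what is visible of it).
The state is a dict: "clock": time; "joints": joint angles; "dq": joint speeds; "effort": joint torques, N m; "tool_pos": TCP position; "eef_rot": TCP orientation; "ft_force": force on the tool from outside, world axes, zero at the start; "torque": the same for the moment, N m; "finger_gap": finger opening in m; "finger_force": force on a finger pad.
Only numpy, scipy, OpenCV 4.12 (cv2) and the standard library are available. Lean on these libraries where they do the work, as an engineer would, in place of code of your own. Each camera call takes 0.05 s, during which the arm holds its last target. There are 200 camera calls.

## Working session

There is one attempt and no reset: what is moved stays moved. The work goes in short steps, Python scripts to look and compute and a tool call to move; the robot and the scene stay as the last step left them, time stands still between calls to the robot, and variables do not carry over. Pictures are saved under pics/ and viewed, at most 14 in all, crops included, and the job is handed in when it is done.

Besides the shell and the picture viewer there is one more tool, called after "Request:" in YAML: its name, and indented under it one key for each argument. arm_command: Moves the arm, as the interface text tells. Its arguments: {"type":"object","properties":{"plan":{"type":"array"}},"required":["plan"]}

```bash
mkdir -p pics; python3 - <<'E'
from station import arm,vision,nets
import cv2,numpy as np
np.set_printoptions(precision=4,suppress=True)
o=arm.get_obs()
for k,v in o.items(): print(k,np.array(v).tolist())
print(arm.grasp_offset)
for c in("side","top"):
    d=vision.camera(c); cv2.imwrite(f"pics/{c}0.png",d["img"][:,:,::-1])
    print(c,d["intrinsics"],d["R"],d["t"], -d["R"].T@d["t"])
    for n in("gate_grip","gate_pivot","rack","rack_end","needle_tip","gate","feeder","beaker","vial_a","pen","timer","tape","stopper"):
        print(n,[(np.round(r["position"],1).tolist(),round(r["score"],2)) for r in nets.find_in(n,c)])
E
```

```text
clock 0.0
joints [-1.3821190395927505, 0.4778025580048425, 0.02232889225177494, 1.5565137097647976, -0.011496325515823249, 1.109299707713705, -0.08310669223344151]
dq [0.00040941466736270783, -0.0015159911833621585, -0.001229295733769409, -0.001765083663944859, 7.935238001879601e-05, -0.0004432112749456461, 0.00016674574984801483]
effort [-0.0005323866753315087, -59.64418172836304, 1.6078222543001175, -28.11974287033081, 0.012502257304731756, 0.009334057685919106, -5.2738481315373065e-06]
tool_pos [0.19722572472569147, 0.6448887755702102, 0.23029758457788937]
eef_rot [[-0.9562914012642774, 0.2924150828827219, -0.000418533983904731], [0.29241534875701863, 0.9562896250312266, -0.0018484774672869004], [-0.0001402829852724634, -0.0018900688682674768, -0.9999982039785659]]
ft_force [-0.27962766359264435, -0.4140305560813496, -0.33934491268535555]
torque [0.0007391786332600214, 0.004360991962946272, -0.02091532165433146]
finger_force 0.0
finger_gap 0.08541141311273753
0.0187
side [[443.7349   0.     323.8777]
 [  0.     443.7349 236.3206]
 [  0.       0.       1.    ]] [[ 0.9598 -0.2804 -0
[... 738 characters left out ...]
9979  0.0031]
 [-0.9767  0.0632 -0.2052]
 [ 0.2046 -0.0164 -0.9787]] [0.25   0.6269 0.9698] [0.4302 0.2257 1.077 ]
gate_grip [([313.5, 248.6], 0.7), ([369.9, 258.0], 0.69), ([421.0, 209.0], 0.15)]
gate_pivot [([272.7, 239.1], 0.74)]
rack [([370.7, 260.0], 0.55), ([388.8, 292.6], 0.52)]
rack_end [([369.6, 254.9], 0.81)]
needle_tip [([269.0, 241.4], 0.91)]
gate [([317.0, 251.9], 0.68)]
feeder [([269.7, 237.5], 0.89)]
beaker [([243.3, 290.1], 0.75), ([414.8, 219.8], 0.43), ([371.2, 255.5], 0.41)]
vial_a [([396.2, 310.9], 0.65), ([387.7, 291.9], 0.59)]
pen [([191.3, 279.8], 0.56)]
timer [([270.8, 238.3], 0.5)]
tape [([416.8, 209.3], 0.78), ([188.7, 274.3], 0.25)]
stopper [([288.5, 221.6], 0.58)]
```

View pics/side0.png

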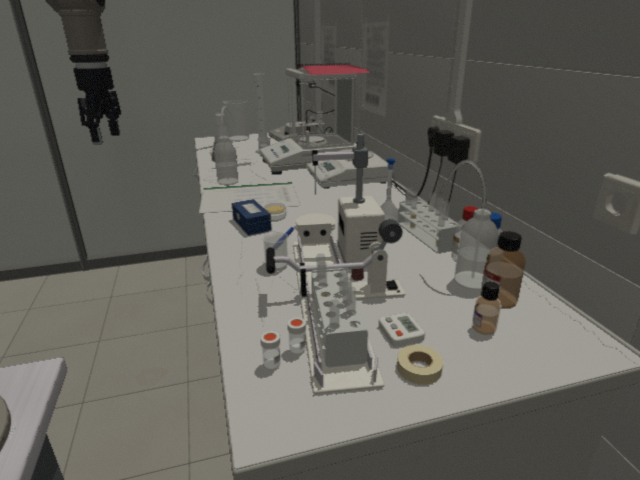

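View pics/top0.png

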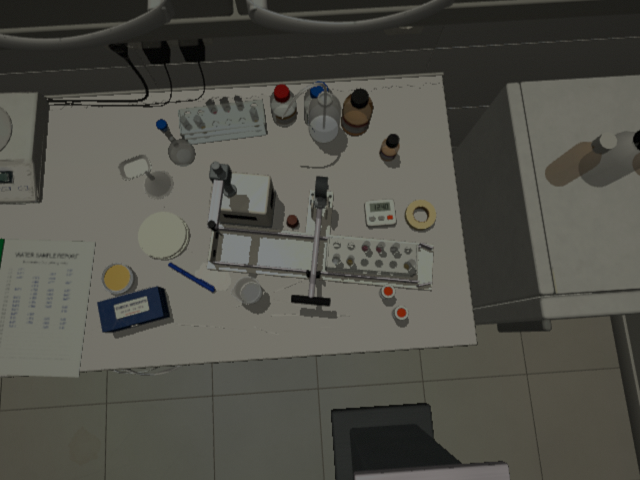

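The side view shows the lane with the gate lowered: black grip near (270,260), weight at (390,232), rack's outer end plate near (345,345), vials at (271,350) and (297,335). In the top view the grip is at (311,300), the rack spans columns 327-415, and the stop is at column ~212. I'll zoom in for exact points.

```bash
python3 - <<'E'
import cv2
a=cv2.imread("pics/top0.png")[150:340,195:450]; a=cv2.resize(a,None,fx=3.1,fy=3.1,interpolation=cv2.INTER_CUBIC); cv2.imwrite("pics/topc.png",cv2.convertScaleAbs(a,alpha=1.3))
a=cv2.imread("pics/side0.png")[195:395,230:450]; a=cv2.resize(a,None,fx=3,fy=3,interpolation=cv2.INTER_CUBIC); cv2.imwrite("pics/sidec.png",cv2.convertScaleAbs(a,alpha=1.2))
E
```

```text
(no output)
```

View pics/topc.png

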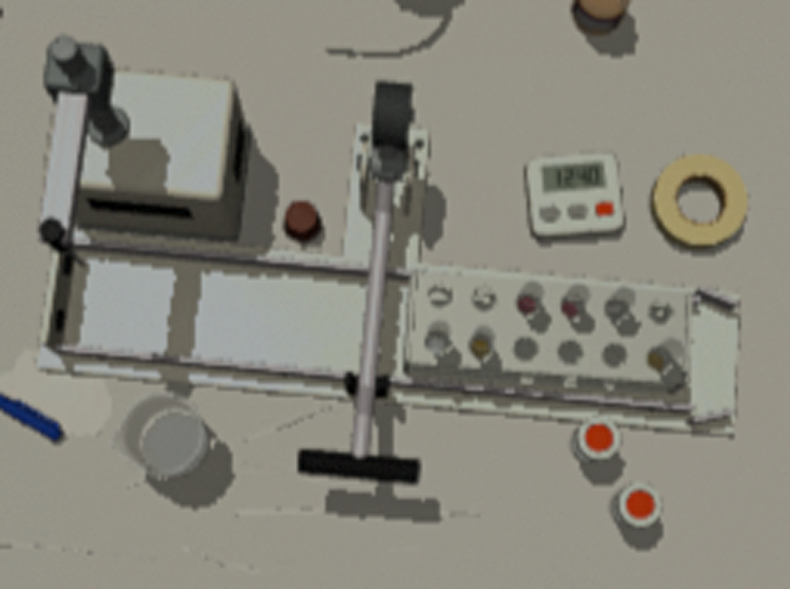

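View pics/sidec.png

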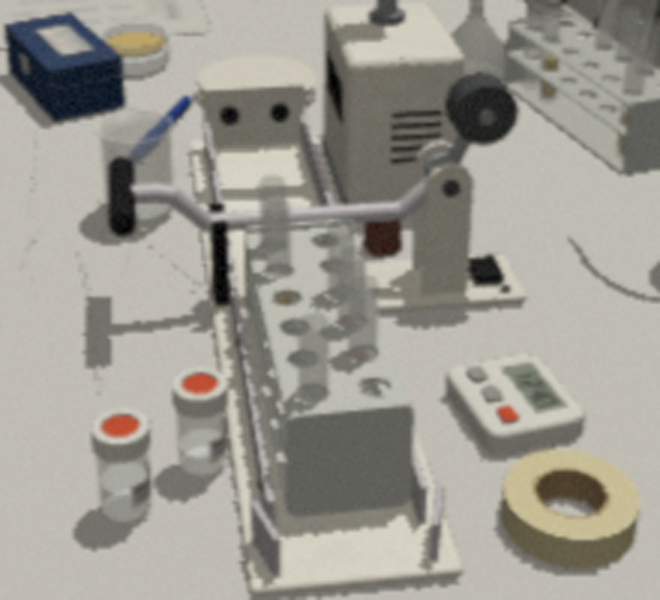

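The crops show the grip ends (top view) at about (291.5,298.7) and (330.2,301.9), the fork at (313,274), and the rack's outer end top corners (side view) at about (325,334) and (367,330). Next I fit the feeder pose and rack position to these.

```bash
cat > h.py <<'E'
from station import arm,vision,nets
import cv2,numpy as np
from scipy.optimize import least_squares
np.set_printoptions(precision=4,suppress=True)
def proj(d,X):
    c=d["R"]@X+d["t"]; p=d["intrinsics"]@c; return p[:2]/p[2]
def world(p,F):
    x,y,a=p; c,s=np.cos(a),np.sin(a); F=np.array(F); return np.array([x+c*F[0]-s*F[1],y+s*F[0]+c*F[1],F[2]])
E
python3 - <<'E'
from h import *
C={c:vision.camera(c) for c in("side","top")}
T=lambda u,v:(u/3.1+195,v/3.1+150)
S=lambda u,v:(u/3+230,v/3+195)
O=[("top",T(301,463),(-.105,.04,.086)),("top",T(418,471),(-.105,-.04,.086)),("top",T(366,384),(-.045,0,.066)),
("side",S(121,165),(-.105,.04,.086)),("side",S(121,228),(-.105,-.04,.086)),("side",S(451,187),(.1,-.015,.086)),
("top",T(390,164),(.1,0,.095))]
R=[("side",S(285,416),(-.032,-.096,.070)),("side",S(411,405),(.032,-.096,.070)),("top",T(690,294),(.032,-.096,.07)),("top",T(413,266),(.032,.096,.07))]
def f(q):
    r=[]
    for c,uv,F in O: r+=list(proj(C[c],world(q[:3],F))-uv)
    for c,uv,F in R: r+=list(proj(C[c],world(q[:3],(F[0],F[1]+q[3],F[2])))-uv)
    return np.array(r)
s=least_squares(f,[.6,.2,.0,-.12],loss="soft_l1"); q=s.x; print(q); print(f(q).reshape(-1,2))
np.save("q.npy",q)
for n,F in dict(grip=(-.105,0,.086),pivot=(.1,0,.086),rack_end=(0,q[3]-.096,.053),home=(0,.12,.008),rear_home=(0,.024,.053)).items(): print(n,world(q[:3],F))
# vials etc on cap height from top
d=C["top"]
def ray(uv,z):
    r=d["R"].T@np.linalg.solve(d["intrinsics"],[*uv,1]); o=-d["R"].T@d["t"]; return o+r*(z-o[2])/r[2]
print(ray(T(599,438),.056),ray(T(639,505),.056),ray(T(175,440),.07))
E
```

```text
[ 0.6081  0.2078 -0.1519 -0.1171]
[[-0.239  -1.3574]
 [ 1.3654 -0.4901]
 [ 0.9992 -2.1886]
 [-1.0002  0.6756]
 [-0.0392 -0.2784]
 [-1.0777 -1.0022]
 [-0.7057 -1.6374]
 [-1.205   0.5195]
 [-0.3931  0.3192]
 [ 0.3452 -0.8314]
 [-1.041   0.4286]]
grip [0.5044 0.2237 0.086 ]
pivot [0.707  0.1927 0.086 ]
rack_end [ 0.5759 -0.0029  0.053 ]
home [0.6263 0.3264 0.008 ]
rear_home [0.6118 0.2315 0.053 ]
[0.5137 0.0621 0.056 ] [0.4674 0.0397 0.056 ] [0.5296 0.3463 0.07  ]
```

```bash
cat >> h.py <<'E'
from scipy.spatial.transform import Rotation as Ro
Q=np.load("q.npy") if __import__("os").path.exists("q.npy") else None
def frame(tilt): # tool y = feeder +y, fingers tilted forward by tilt deg
    a=Q[2]; y=np.array([-np.sin(a),np.cos(a),0]); X=np.array([np.cos(a),np.sin(a),0]); t=np.radians(tilt)
    z=np.sin(t)*X-np.array([0,0,np.cos(t)]); return np.c_[np.cross(y,z),y,z]
def rel(F,tilt,o=None):
    o=o or arm.get_obs(); R0=np.array(o["eef_rot"]); p=np.array(o["tool_pos"])
    return R0.T@(world(Q[:3],F)-p), Ro.from_matrix(R0.T@frame(tilt)).as_rotvec()
def fpos(o):
    d=np.array(o["tool_pos"])-[Q[0],Q[1],0]; c,s=np.cos(Q[2]),np.sin(Q[2])
    return np.array([c*d[0]+s*d[1],-s*d[0]+c*d[1],d[2]])
def st():
    o=arm.get_obs(); print(o["clock"],"F",fpos(o),"z",np.array(o["eef_rot"])[:,2],"ft",np.array(o["ft_force"]),"q",np.array(o["joints"]),o["finger_gap"])
E
python3 -c "
from h import *
st(); print(*rel((-.19,-.026,.2),0)); print(*rel((-.19,-.026,.14),45))"
```

```text
1.5 F [-0.4723  0.3705  0.2313] z [-0.      0.0001 -1.    ] ft [-0.4708  0.7503  0.3297] q [-1.3821  0.477   0.0224  1.5554 -0.0115  1.1093 -0.0831] 0.08552841142991799
[-0.3366 -0.3516  0.0313] [ 0.0001 -0.     -0.1449]
[-0.3366 -0.3516  0.0913] [-0.0568 -0.784  -0.1374]
```

Request:
arm_command:
  plan:
    - {"twist":[0,0,-0.145],"linear":[-0.337,-0.352,0.03],"hand":0}
    - {"twist":[0,0,-0.145],"linear":[-0.337,-0.352,0.03],"hand":0}
    - {"twist":[0,0,-0.145],"linear":[-0.337,-0.352,0.03],"hand":0}
    - {"twist":[0,0,-0.145],"linear":[-0.337,-0.352,0.03],"hand":0}
    - {"twist":[0,0,-0.145],"linear":[-0.337,-0.352,0.03],"hand":0}
    - {"twist":[0,0,-0.145],"linear":[-0.337,-0.352,0.03],"hand":0}
    - {"twist":[0,0,-0.145],"linear":[-0.337,-0.352,0.03],"hand":0}
    - {"twist":[0,0,-0.145],"linear":[-0.337,-0.352,0.03],"hand":0}

```text
clock: 2.3
tool_pos: [0.3778, 0.2872, 0.207]
eef_rot: [[-0.989, 0.151, 0.001], [0.151, 0.989, 0.001], [-0.001, 0.001, -1.0]]
ft_force: [0.4, -0.3, -0.6]
finger_gap: -0.0003
finger_force: 0.0
```

```bash
python3 -c "
from h import *
st(); print(*rel((-.19,-.026,.2),0)); print(*rel((-.19,-.026,.14),45))"
```

```text
2.3 F [-0.2397  0.0436  0.207 ] z [ 0.0007  0.0008 -1.    ] ft [ 0.4494 -0.3026 -0.6393] q [-0.8939  0.1722  0.1262  2.0543 -0.0274  0.9156  0.6661] -0.00031673182915309417
[-0.0497 -0.0696  0.007 ] [0.0009 0.0005 0.0002]
[-0.0496 -0.0697  0.067 ] [ 0.001  -0.7849 -0.0002]
```

Request:
arm_command:
  plan:
    - {"twist":[0,-0.14,0],"linear":[-0.05,-0.07,0.007],"hand":0}
    - {"twist":[0,-0.28,0],"linear":[-0.05,-0.07,0.007],"hand":0}
    - {"twist":[0,-0.42,0],"linear":[-0.05,-0.07,0.007],"hand":0}
    - {"twist":[0,-0.56,0],"linear":[-0.05,-0.07,0.02],"hand":0}
    - {"twist":[0,-0.7,0],"linear":[-0.05,-0.07,0.04],"hand":0}
    - {"twist":[0,-0.785,0],"linear":[-0.05,-0.07,0.067],"hand":0}
    - {"twist":[0,-0.785,0],"linear":[-0.05,-0.07,0.067],"hand":0}

```text
clock: 3.0
tool_pos: [0.415, 0.1905, 0.1534]
eef_rot: [[-0.814, 0.172, 0.555], [0.075, 0.978, -0.193], [-0.576, -0.115, -0.809]]
ft_force: [-0.1, -0.3, -0.1]
finger_gap: 0.0001
finger_force: 0.0
```

```bash
python3 -c "
from h import *
st(); print(*rel((-.17,-.026,.05),45)); print(*rel((-.119,-.026,.047),45))"
```

```text
3.0 F [-0.1883 -0.0463  0.1534] z [ 0.5554 -0.1925 -0.809 ] ft [-0.0964 -0.2602 -0.0639] q [-0.7281  0.1861 -0.3019  2.4048  1.1102  0.7618 -0.5023] 9.527687511519026e-05
[0.0437 0.0325 0.0921] [-0.1021 -0.1673  0.0579]
[0.0038 0.0339 0.124 ] [-0.1021 -0.1673  0.0579]
```

```bash
python3 -c "
from h import *
print(*rel((-.17,-.026,.10),35));print(*rel((-.165,-.026,.05),35)); print(*rel((-.128,-.026,.048),35))"
```

```text
[0.0149 0.0267 0.0516] [-0.1067  0.007   0.0487]
[0.0396 0.0326 0.095 ] [-0.1067  0.007   0.0487]
[0.0106 0.0336 0.118 ] [-0.1067  0.007   0.0487]
```

Request:
arm_command:
  plan:
    - {"twist":[-0.107,0.007,0.049],"linear":[0.015,0.027,0.052],"hand":0}
    - {"twist":[-0.107,0.007,0.049],"linear":[0.015,0.027,0.052],"hand":0}
    - {"twist":[-0.107,0.007,0.049],"linear":[0.015,0.027,0.052],"hand":0}
    - {"twist":[-0.107,0.007,0.049],"linear":[0.04,0.033,0.095],"hand":0}
    - {"twist":[-0.107,0.007,0.049],"linear":[0.04,0.033,0.095],"hand":0}
    - {"twist":[-0.107,0.007,0.049],"linear":[0.04,0.033,0.095],"hand":0}

```text
clock: 3.6
tool_pos: [0.4404, 0.2039, 0.0486]
eef_rot: [[-0.813, 0.158, 0.561], [0.127, 0.987, -0.094], [-0.569, -0.005, -0.823]]
ft_force: [0.2, -0.6, 1.2]
finger_gap: 0.0003
finger_force: 0.0
```

```bash
python3 -c "
from h import *
st(); print(*rel((-.165,-.026,.05),35)); print(*rel((-.128,-.026,.048),35))
d=vision.camera('side'); a=d['img'][190:400,200:460,::-1]; cv2.imwrite('pics/s1.png',cv2.resize(a,None,fx=2.8,fy=2.8))"
```

```text
3.6 F [-0.1652 -0.0292  0.0486] z [ 0.5609 -0.0935 -0.8226] ft [ 0.2346 -0.56    1.2016] q [-0.4538  0.486  -0.5309  2.4341  1.6596  0.7602 -1.0303] 0.0003230995545725357
[-0.001   0.0032 -0.0011] [-0.0076 -0.0061 -0.0025]
[-0.0303  0.0035  0.0216] [-0.0076 -0.0061 -0.0025]
```

View pics/s1.png

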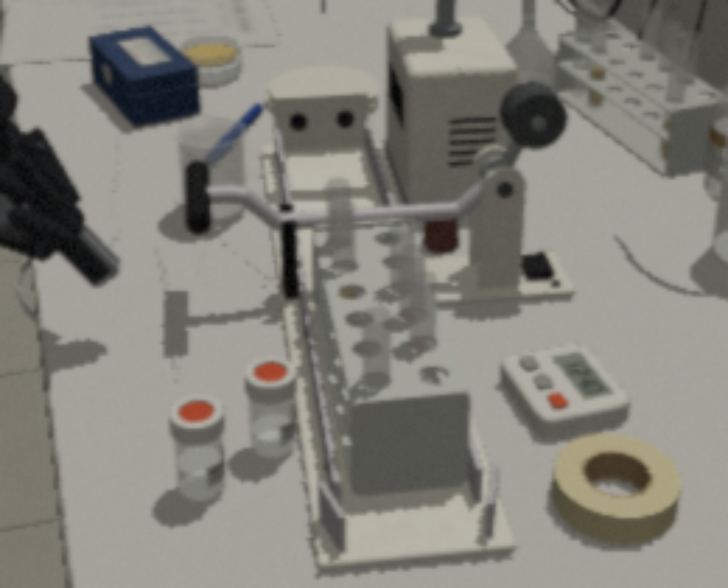

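The fingertips (crop ~(110,270)) sit in front of the grip (crop ~(198,200)), lower than it and lined up with its near half. I move in under it.

Request:
arm_command:
  plan:
    - {"twist":[0,0,0],"linear":[-0.015,0.003,0.011],"hand":0}
    - {"twist":[0,0,0],"linear":[-0.03,0.003,0.021],"hand":0}
    - {"twist":[0,0,0],"linear":[-0.03,0.003,0.021],"hand":0}

```text
clock: 3.95
tool_pos: [0.482, 0.2033, 0.0556]
eef_rot: [[-0.804, 0.158, 0.573], [0.132, 0.987, -0.088], [-0.58, 0.004, -0.815]]
ft_force: [-0.4, 0.6, 0.3]
finger_gap: 0.0
finger_force: 0.0
```

```bash
python3 -c "
from h import *
st()
for th in (0,.1,.2,.3,.4,.5,.6):
  print(th,rel((.1-.205*np.cos(th)-.0074,-.026,.086+.205*np.sin(th)-.0233),35)[0])
d=vision.camera('side'); a=d['img'][190:340,200:400,::-1]; cv2.imwrite('pics/s2.png',cv2.resize(a,None,fx=3.5,fy=3.5))"
```

```text
3.95 F [-0.124  -0.0235  0.0556] z [ 0.5729 -0.0883 -0.8148] ft [-0.3532  0.5797  0.3042] q [-0.41    0.4886 -0.4885  2.3766  1.6859  0.7211 -0.9608] 1.3201397539142048e-05
0 [-0.0136 -0.0024  0.0009]
0.1 [-0.0263 -0.0023 -0.0151]
0.2 [-0.0406 -0.0021 -0.0299]
0.3 [-0.0562 -0.002  -0.0431]
0.4 [-0.0731 -0.0019 -0.0547]
0.5 [-0.0911 -0.0017 -0.0646]
0.6 [-0.1099 -0.0016 -0.0726]
```

View pics/s2.png

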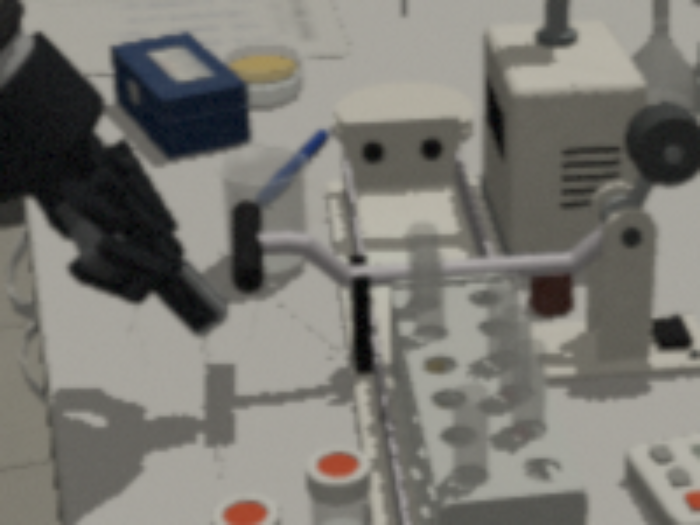

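The fingertip (crop ~(215,315)) is just in front of and below the handle (crop ~(248,250)), with no contact yet. I start the lift along the arc.

Request:
arm_command:
  plan:
    - {"twist":[0,0,0],"linear":[0,-0.002,0.008],"hand":0}
    - {"twist":[0,0,0],"linear":[-0.007,-0.002,0.007],"hand":0}
    - {"twist":[0,0,0],"linear":[-0.014,-0.002,0.006],"hand":0}
    - {"twist":[0,0,0],"linear":[-0.02,-0.002,-0.002],"hand":0}
    - {"twist":[0,0,0],"linear":[-0.027,-0.002,-0.01],"hand":0}
    - {"twist":[0,0,0],"linear":[-0.034,-0.002,-0.017],"hand":0}
    - {"twist":[0,0,0],"linear":[-0.041,-0.002,-0.024],"hand":0}
    - {"twist":[0,0,0],"linear":[-0.041,-0.002,-0.024],"hand":0}

```text
clock: 4.8
tool_pos: [0.4959, 0.1983, 0.094]
eef_rot: [[-0.811, 0.154, 0.564], [0.128, 0.988, -0.087], [-0.571, 0.002, -0.821]]
ft_force: [-6.6, 0.3, -0.3]
finger_gap: -0.0004
finger_force: 2.8
```

```bash
python3 -c "
from h import *
st()
for th in np.arange(.2,1.4,.1):
  print(th,rel((.1-.205*np.cos(th)-.0045,-.026,.086+.205*np.sin(th)-.0274),35)[0])
d=vision.camera('side'); a=d['img'][190:340,200:400,::-1]; cv2.imwrite('pics/s3.png',cv2.resize(a,None,fx=3.5,fy=3.5))"
```

```text
4.8 F [-0.1095 -0.0263  0.094 ] z [ 0.564  -0.0866 -0.8212] ft [-6.6067  0.3306 -0.343 ] q [-0.375   0.3928 -0.4759  2.3428  1.5334  0.654  -0.7526] -0.00039604643692854895
0.2 [-0.0064  0.0003 -0.002 ]
0.30000000000000004 [-0.0219  0.0004 -0.0155]
0.4000000000000001 [-0.0387  0.0005 -0.0273]
0.5000000000000001 [-0.0565  0.0005 -0.0373]
0.6000000000000001 [-0.0753  0.0006 -0.0456]
0.7000000000000002 [-0.0948  0.0006 -0.0519]
0.8000000000000003 [-0.1148  0.0007 -0.0562]
0.9000000000000001 [-0.1352  0.0008 -0.0585]
1.0000000000000002 [-0.1557  0.0009 -0.0588]
1.1000000000000003 [-0.1761  0.0009 -0.0571]
1.2000000000000004 [-0.1962  0.001  -0.0533]
1.3000000000000003 [-0.2159  0.0011 -0.0475]
```

View pics/s3.png

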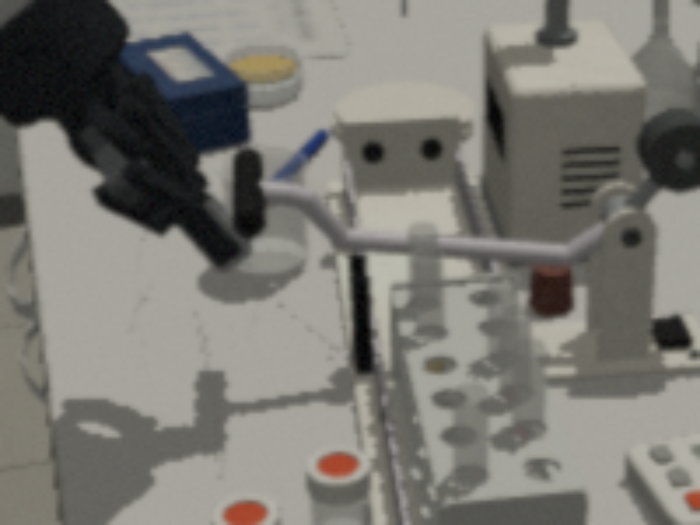

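The handle has risen with the fingertip under its near half, and the gate is at about 0.2 rad. I continue along the arc.

Request:
arm_command:
  plan:
    - {"twist":[0,0,0],"linear":[-0.012,0,-0.011],"hand":0}
    - {"twist":[0,0,0],"linear":[-0.02,0,-0.018],"hand":0}
    - {"twist":[0,0,0],"linear":[-0.028,0,-0.024],"hand":0}
    - {"twist":[0,0,0],"linear":[-0.037,0,-0.03],"hand":0}
    - {"twist":[0,0,0],"linear":[-0.046,0,-0.034],"hand":0}
    - {"twist":[0,0,0],"linear":[-0.056,0,-0.038],"hand":0}
    - {"twist":[0,0,0],"linear":[-0.066,0,-0.042],"hand":0}
    - {"twist":[0,0,0],"linear":[-0.076,0,-0.046],"hand":0}

```text
clock: 5.65
tool_pos: [0.5326, 0.1923, 0.1753]
eef_rot: [[-0.81, 0.155, 0.565], [0.128, 0.988, -0.088], [-0.572, 0.001, -0.82]]
ft_force: [-2.0, 0.8, -0.1]
finger_gap: 0.0
finger_force: 0.7
```

```bash
python3 -c "
from h import *
st()
for th in np.arange(.6,1.5,.1):
  print(th,rel((.1-.205*np.cos(th)-.0045,-.026,.086+.205*np.sin(th)-.0274),35))
d=vision.camera('side'); a=d['img'][150:340,200:400,::-1]; cv2.imwrite('pics/s4.png',cv2.resize(a,None,fx=3,fy=3))"
```

```text
5.65 F [-0.0723 -0.0267  0.1753] z [ 0.5652 -0.0877 -0.8203] ft [-1.9568  0.8214 -0.0924] q [-0.2911  0.2518 -0.4759  2.236   1.2056  0.6183 -0.32  ] 2.5596204084824032e-05
0.6 (array([0.0017, 0.0007, 0.    ]), array([-0.0011, -0.002 , -0.0038]))
0.7 (array([-0.0178,  0.0008, -0.0062]), array([-0.0011, -0.002 , -0.0038]))
0.7999999999999999 (array([-0.0379,  0.0009, -0.0106]), array([-0.0011, -0.002 , -0.0038]))
0.8999999999999999 (array([-0.0582,  0.0009, -0.0128]), array([-0.0011, -0.002 , -0.0038]))
0.9999999999999999 (array([-0.0787,  0.001 , -0.0131]), array([-0.0011, -0.002 , -0.0038]))
1.0999999999999999 (array([-0.0991,  0.0011, -0.0113]), array([-0.0011, -0.002 , -0.0038]))
1.1999999999999997 (array([-0.1192,  0.0012, -0.0075]), array([-0.0011, -0.002 , -0.0038]))
1.2999999999999998 (array([-0.1389,  0.0013, -0.0016]), array([-0.0011, -0.002 , -0.0038]))
1.4 (array([-0.1579,  0.0013,  0.0061]), array([-0.0011, -0.002 , -0.0038]))
```

View pics/s4.png

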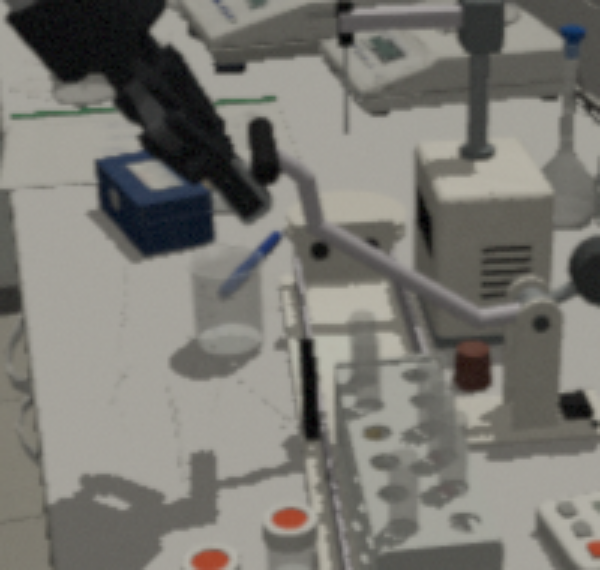

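The gate is at about 0.6 rad with the fingertip still behind and below the handle (crop ~(262,165)). I go on past the balance point.

Request:
arm_command:
  plan:
    - {"twist":[0,0,0],"linear":[-0.01,0,-0.003],"hand":0}
    - {"twist":[0,0,0],"linear":[-0.02,0,-0.006],"hand":0}
    - {"twist":[0,0,0],"linear":[-0.03,0,-0.009],"hand":0}
    - {"twist":[0,0,0],"linear":[-0.04,0,-0.011],"hand":0}
    - {"twist":[0,0,0],"linear":[-0.05,0,-0.012],"hand":0}
    - {"twist":[0,0,0],"linear":[-0.06,0,-0.013],"hand":0}
    - {"twist":[0,0,0],"linear":[-0.07,0,-0.013],"hand":0}
    - {"twist":[0,0,0],"linear":[-0.08,0,-0.013],"hand":0}

```text
clock: 6.5
tool_pos: [0.5903, 0.183, 0.2313]
eef_rot: [[-0.81, 0.156, 0.565], [0.128, 0.988, -0.088], [-0.572, 0.001, -0.82]]
ft_force: [-0.9, -0.7, 0.2]
finger_gap: -0.0003
finger_force: 0.2
```

Request:
arm_command:
  plan:
    - {"twist":[0,0,0],"linear":[-0.01,0,0.001],"hand":0}
    - {"twist":[0,0,0],"linear":[-0.02,0,0.002],"hand":0}
    - {"twist":[0,0,0],"linear":[-0.03,0,0.003],"hand":0}
    - {"twist":[0,0,0],"linear":[-0.04,0,0.005],"hand":0}
    - {"twist":[0,0,0],"linear":[-0.05,0,0.008],"hand":0}
    - {"twist":[0,0,0],"linear":[-0.06,0,0.011],"hand":0}
    - {"twist":[0,0,0],"linear":[-0.068,0,0.014],"hand":0}
    - {"twist":[0,0,0],"linear":[-0.075,0,0.017],"hand":0}

```text
clock: 7.3
tool_pos: [0.6617, 0.1713, 0.2589]
eef_rot: [[-0.811, 0.157, 0.564], [0.129, 0.988, -0.089], [-0.571, 0.0, -0.821]]
ft_force: [0.4, -0.1, 0.2]
finger_gap: 0.0001
finger_force: 0.0
```

```bash
python3 -c "
from h import *
st()
o=arm.get_obs()
d=vision.camera('side'); a=d['img'][110:310,230:430,::-1]; cv2.imwrite('pics/s5.png',cv2.resize(a,None,fx=3,fy=3))"
```

```text
7.3 F [ 0.0585 -0.028   0.2589] z [ 0.5641 -0.0894 -0.8209] ft [ 0.4305 -0.1008  0.1817] q [-0.1279  0.2907 -0.4621  1.9363  0.9167  0.6539  0.2011] 9.173710183840227e-05
```

View pics/s5.png

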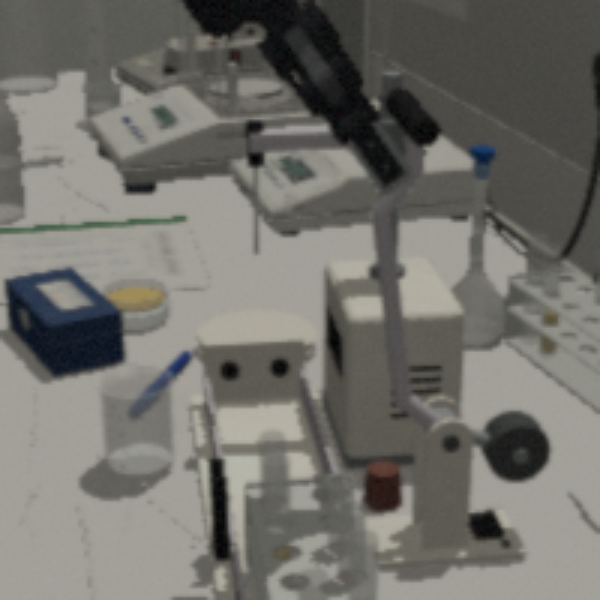

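The gate is past its balance point (handle at crop ~(410,115), wrist force zero). I withdraw back along the fingers, then square up the tool beyond the rack's outer end.

Request:
arm_command:
  plan:
    - {"twist":[0,0,0],"linear":[0,0,-0.03],"hand":0}
    - {"twist":[0,0,0],"linear":[0.01,0,-0.07],"hand":0}
    - {"twist":[0,0,0],"linear":[0.02,0,-0.09],"hand":0}
    - {"twist":[0,0,0],"linear":[0.02,0,-0.09],"hand":0}

```text
clock: 7.75
tool_pos: [0.5927, 0.1841, 0.3236]
eef_rot: [[-0.809, 0.153, 0.567], [0.127, 0.988, -0.087], [-0.574, 0.002, -0.819]]
ft_force: [0.2, 0.2, -0.7]
finger_gap: -0.0
finger_force: 0.0
```

```bash
python3 -c "
from h import *
st();print(*rel((0,-.275,.22),0))"
```

```text
7.75 F [-0.0117 -0.0258  0.3236] z [ 0.567  -0.0867 -0.8191] ft [ 0.2294  0.1852 -0.6934] q [-0.1168  0.1216 -0.5354  1.9796  0.7519  0.7423  0.2939] -2.6319697224500177e-05
[ 0.0492 -0.2494  0.0915] [ 0.0009  0.6109 -0.0025]
```

Request:
arm_command:
  plan:
    - {"twist":[0,0.611,0],"linear":[0.049,-0.249,0.091],"hand":0}
    - {"twist":[0,0.611,0],"linear":[0.049,-0.249,0.091],"hand":0}
    - {"twist":[0,0.611,0],"linear":[0.049,-0.249,0.091],"hand":0}
    - {"twist":[0,0.611,0],"linear":[0.049,-0.249,0.091],"hand":0}
    - {"twist":[0,0.611,0],"linear":[0.049,-0.249,0.091],"hand":0}
    - {"twist":[0,0.611,0],"linear":[0.049,-0.249,0.091],"hand":0}
    - {"twist":[0,0.611,0],"linear":[0.049,-0.249,0.091],"hand":0}
    - {"twist":[0,0.611,0],"linear":[0.049,-0.249,0.091],"hand":0}

```text
clock: 8.55
tool_pos: [0.5662, -0.0671, 0.217]
eef_rot: [[-0.987, 0.159, -0.005], [0.159, 0.987, 0.001], [0.005, -0.0, -1.0]]
ft_force: [0.2, 0.3, -0.4]
finger_gap: -0.0003
finger_force: 0.0
```

```bash
python3 -c "
from h import *
st();print(*rel((0,-.27,.046),0))
d=vision.camera('side'); a=d['img'][60:400,200:440,::-1]; cv2.imwrite('pics/s6.png',cv2.resize(a,None,fx=1.7,fy=1.7))"
```

```text
8.55 F [ 0.0002 -0.2781  0.217 ] z [-0.0054  0.0007 -1.    ] ft [ 0.2136  0.3303 -0.4141] q [ 0.3465  0.3558 -0.4231  1.7991  0.1667  1.0274  1.2703] -0.0002522972367385709
[-0.0007  0.0081  0.171 ] [-0.0001 -0.0054 -0.0081]
```

View pics/s6.png

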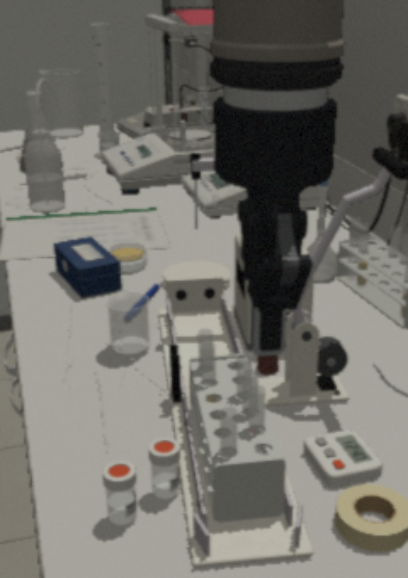

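The gate now leans back and stays up (bar from crop ~(305,330) to (390,150)). The tool is above the open end, so I descend.

Request:
arm_command:
  plan:
    - {"twist":[0,-0.005,-0.008],"linear":[-0.001,0.008,0.04],"hand":0}
    - {"twist":[0,-0.005,-0.008],"linear":[-0.001,0.008,0.08],"hand":0}
    - {"twist":[0,-0.005,-0.008],"linear":[-0.001,0.008,0.12],"hand":0}
    - {"twist":[0,-0.005,-0.008],"linear":[-0.001,0.008,0.15],"hand":0}
    - {"twist":[0,-0.005,-0.008],"linear":[-0.001,0.008,0.17],"hand":0}
    - {"twist":[0,-0.005,-0.008],"linear":[-0.001,0.008,0.17],"hand":0}

```text
clock: 9.2
tool_pos: [0.5668, -0.0556, 0.0464]
eef_rot: [[-0.989, 0.145, -0.002], [0.145, 0.989, 0.001], [0.002, 0.001, -1.0]]
ft_force: [-0.3, 0.6, 0.3]
finger_gap: -0.0005
finger_force: 0.0
```

Request:
arm_command:
  plan:
    - {"twist":[0,0,0],"linear":[0,0.008,0],"hand":0}
    - {"twist":[0,0,0],"linear":[0,0.014,0],"hand":0}
    - {"twist":[0,0,0],"linear":[0,0.02,0],"hand":0}
    - {"twist":[0,0,0],"linear":[0,0.025,0],"hand":0}
    - {"twist":[0,0,0],"linear":[0,0.029,0],"hand":0}
    - {"twist":[0,0,0],"linear":[0,0.032,0],"hand":0}
    - {"twist":[0,0,0],"linear":[0,0.034,0],"hand":0}

```text
clock: 9.9
tool_pos: [0.5734, -0.024, 0.0486]
eef_rot: [[-0.989, 0.148, 0.002], [0.148, 0.989, -0.0], [-0.002, 0.0, -1.0]]
ft_force: [0.0, -0.3, -0.7]
finger_gap: 0.0004
finger_force: 0.0
```

```bash
python3 -c "
from h import *
st();print(*rel((0,.01,.046),0))"
```

```text
9.9 F [ 0.0008 -0.2344  0.0486] z [ 0.002  -0.0003 -1.    ] ft [ 0.0434 -0.3196 -0.7284] q [ 0.2127  0.5732 -0.3629  1.9187  0.3039  0.7009  1.0908] 0.0004497182326868789
[0.0001 0.2444 0.0027] [0.     0.002  0.0029]
```

Request:
arm_command:
  plan:
    - {"twist":[0,0,0],"linear":[0,0.002,0.001],"hand":0}
    - {"twist":[0,0,0],"linear":[0,0.004,0.002],"hand":0}
    - {"twist":[0,0,0],"linear":[0,0.006,0.002],"hand":0}
    - {"twist":[0,0,0],"linear":[0,0.009,0.002],"hand":0}
    - {"twist":[0,0,0],"linear":[0,0.012,0.002],"hand":0}
    - {"twist":[0,0,0],"linear":[0,0.015,0.002],"hand":0}
    - {"twist":[0,0,0],"linear":[0,0.019,0.002],"hand":0}
    - {"twist":[0,0,0],"linear":[0,0.023,0.002],"hand":0}

```text
clock: 10.7
tool_pos: [0.5768, -0.0014, 0.0465]
eef_rot: [[-0.989, 0.149, 0.002], [0.149, 0.989, -0.0], [-0.002, -0.0, -1.0]]
ft_force: [-0.4, -1.3, 0.7]
finger_gap: -0.0003
finger_force: 0.7
```

Request:
arm_command:
  plan:
    - {"twist":[0,0,0],"linear":[0,0.004,0],"hand":0}
    - {"twist":[0,0,0],"linear":[0,0.008,0],"hand":0}
    - {"twist":[0,0,0],"linear":[0,0.012,0],"hand":0}
    - {"twist":[0,0,0],"linear":[0,0.016,0],"hand":0}
    - {"twist":[0,0,0],"linear":[0,0.02,0],"hand":0}
    - {"twist":[0,0,0],"linear":[0,0.024,0],"hand":0}
    - {"twist":[0,0,0],"linear":[0,0.028,0],"hand":0}
    - {"twist":[0,0,0],"linear":[0,0.032,0],"hand":0}

```text
clock: 11.5
tool_pos: [0.5816, 0.0306, 0.0465]
eef_rot: [[-0.989, 0.149, 0.002], [0.149, 0.989, -0.0], [-0.002, 0.0, -1.0]]
ft_force: [-0.5, -0.6, -1.1]
finger_gap: 0.0003
finger_force: 0.6
```

```bash
python3 -c "
from h import *
st();print(*rel((0,.01,.046),0))
d=vision.camera('side'); a=d['img'][150:400,200:440,::-1]; cv2.imwrite('pics/s7.png',cv2.resize(a,None,fx=2.2,fy=2.2))"
```

```text
11.5 F [ 0.0006 -0.1792  0.0465] z [ 0.0018 -0.0002 -1.    ] ft [-0.4569 -0.5855 -1.1364] q [ 0.1172  0.587  -0.3622  1.899   0.3074  0.708   0.997 ] 0.00029516037279414276
[0.     0.1892 0.0005] [0.0001 0.0018 0.0029]
```

View pics/s7.png

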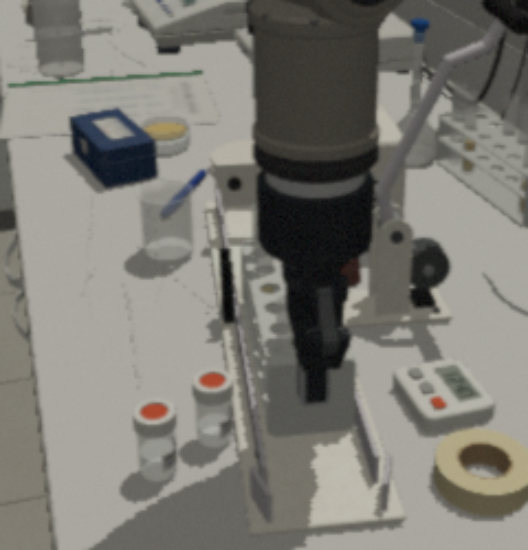

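Fingers are against the middle of the rack's end plate (crop ~(315,390)), the rack is sliding straight, and the gate is still up. Continuing.

Request:
arm_command:
  plan:
    - {"twist":[0,0,0.001],"linear":[0,0.005,0],"hand":0}
    - {"twist":[0,0,0.001],"linear":[0,0.01,0],"hand":0}
    - {"twist":[0,0,0.002],"linear":[0,0.015,0],"hand":0}
    - {"twist":[0,0,0.003],"linear":[0,0.02,0],"hand":0}
    - {"twist":[0,0,0.003],"linear":[0,0.025,0],"hand":0}
    - {"twist":[0,0,0.003],"linear":[0,0.03,0],"hand":0}
    - {"twist":[0,0,0.003],"linear":[0,0.035,0],"hand":0}
    - {"twist":[0,0,0.003],"linear":[0,0.04,0],"hand":0}

```text
clock: 12.35
tool_pos: [0.5876, 0.0701, 0.0466]
eef_rot: [[-0.988, 0.152, 0.002], [0.152, 0.988, -0.0], [-0.002, -0.0, -1.0]]
ft_force: [-0.2, -1.8, 0.3]
finger_gap: 0.0001
finger_force: 1.0
```

Request:
arm_command:
  plan:
    - {"twist":[0,0,0],"linear":[0,0.005,0],"hand":0}
    - {"twist":[0,0,0],"linear":[0,0.01,0],"hand":0}
    - {"twist":[0,0,0],"linear":[0,0.015,0],"hand":0}
    - {"twist":[0,0,0],"linear":[0,0.02,0],"hand":0}
    - {"twist":[0,0,0],"linear":[0,0.025,0],"hand":0}
    - {"twist":[0,0,0],"linear":[0,0.03,0],"hand":0}
    - {"twist":[0,0,0],"linear":[0,0.035,0],"hand":0}
    - {"twist":[0,0,0],"linear":[0,0.04,0],"hand":0}

```text
clock: 13.15
tool_pos: [0.5936, 0.1097, 0.0466]
eef_rot: [[-0.988, 0.152, 0.002], [0.152, 0.988, -0.0], [-0.002, 0.0, -1.0]]
ft_force: [0.5, -2.1, 1.0]
finger_gap: 0.0003
finger_force: 1.1
```

```bash
python3 -c "
from h import *
st();print(*rel((0,.01,.046),0))"
```

```text
13.15 F [ 0.0005 -0.0992  0.0466] z [ 0.002  -0.0003 -1.    ] ft [ 0.5119 -2.0833  1.0418] q [-0.016   0.6131 -0.3606  1.8471  0.3091  0.7345  0.8711] 0.0003375724244856783
[0.0005 0.1092 0.0006] [ 0.      0.002  -0.0002]
```

Request:
arm_command:
  plan:
    - {"twist":[0,0,0],"linear":[0,0.005,0],"hand":0}
    - {"twist":[0,0,0],"linear":[0,0.01,0],"hand":0}
    - {"twist":[0,0,0],"linear":[0,0.015,0],"hand":0}
    - {"twist":[0,0,0],"linear":[0,0.02,0],"hand":0}
    - {"twist":[0,0,0],"linear":[0,0.025,0],"hand":0}
    - {"twist":[0,0,0],"linear":[0,0.03,0],"hand":0}
    - {"twist":[0,0,0],"linear":[0,0.035,0],"hand":0}
    - {"twist":[0,0,0],"linear":[0,0.04,0],"hand":0}

```text
clock: 13.95
tool_pos: [0.5997, 0.1492, 0.0466]
eef_rot: [[-0.988, 0.152, 0.002], [0.152, 0.988, -0.0], [-0.002, 0.0, -1.0]]
ft_force: [0.5, -2.4, 1.5]
finger_gap: -0.0003
finger_force: 1.3
```

Request:
arm_command:
  plan:
    - {"twist":[0,0,0],"linear":[0,0.005,0],"hand":0}
    - {"twist":[0,0,0],"linear":[0,0.01,0],"hand":0}
    - {"twist":[0,0,0],"linear":[0,0.015,0],"hand":0}
    - {"twist":[0,0,0],"linear":[0,0.02,0],"hand":0}
    - {"twist":[0,0,0],"linear":[0,0.025,0],"hand":0}
    - {"twist":[0,0,0],"linear":[0,0.03,0],"hand":0}
    - {"twist":[0,0,0],"linear":[0,0.035,0],"hand":0}
    - {"twist":[0,0,0],"linear":[0,0.04,0],"hand":0}

```text
clock: 14.75
tool_pos: [0.6057, 0.1888, 0.0466]
eef_rot: [[-0.988, 0.151, 0.002], [0.151, 0.988, -0.0], [-0.002, 0.0, -1.0]]
ft_force: [0.7, -2.6, 1.3]
finger_gap: -0.0003
finger_force: 1.3
```

```bash
python3 -c "
from h import *
st();print(*rel((0,.01,.046),0))"
```

```text
14.75 F [ 0.0005 -0.0192  0.0466] z [ 0.0019 -0.0003 -1.    ] ft [ 0.718  -2.6035  1.2753] q [-0.1407  0.6518 -0.358   1.7703  0.3106  0.7737  0.7635] -0.00027906449993679306
[0.0005 0.0292 0.0006] [ 0.      0.0019 -0.0001]
```

Now slow: 2.5 mm per row, then 1 mm per row until the buffers resist.

Request:
arm_command:
  plan:
    - {"twist":[0,0,0],"linear":[0,0.004,0],"hand":0}
    - {"twist":[0,0,0],"linear":[0,0.007,0],"hand":0}
    - {"twist":[0,0,0],"linear":[0,0.01,0],"hand":0}
    - {"twist":[0,0,0],"linear":[0,0.013,0],"hand":0}
    - {"twist":[0,0,0],"linear":[0,0.016,0],"hand":0}
    - {"twist":[0,0,0],"linear":[0,0.018,0],"hand":0}
    - {"twist":[0,0,0],"linear":[0,0.02,0],"hand":0}
    - {"twist":[0,0,0],"linear":[0,0.021,0],"hand":0}

```text
clock: 15.55
tool_pos: [0.6088, 0.2094, 0.0465]
eef_rot: [[-0.988, 0.151, 0.002], [0.151, 0.988, -0.0], [-0.002, 0.0, -1.0]]
ft_force: [0.1, -2.7, 1.6]
finger_gap: 0.0001
finger_force: 1.2
```

Request:
arm_command:
  plan:
    - {"twist":[0,0,0],"linear":[0,0.001,0],"hand":0}
    - {"twist":[0,0,0],"linear":[0,0.002,0],"hand":0}
    - {"twist":[0,0,0],"linear":[0,0.003,0],"hand":0}
    - {"twist":[0,0,0],"linear":[0,0.004,0],"hand":0}
    - {"twist":[0,0,0],"linear":[0,0.005,0],"hand":0}

```text
clock: 16.05
tool_pos: [0.6096, 0.2141, 0.0465]
eef_rot: [[-0.988, 0.152, 0.002], [0.152, 0.988, -0.0], [-0.002, 0.0, -1.0]]
ft_force: [0.3, -2.6, 0.7]
finger_gap: 0.0
finger_force: 1.1
```

```bash
python3 -c "
from h import *
st()"
```

```text
16.05 F [0.0005 0.0065 0.0465] z [ 0.0018 -0.0003 -1.    ] ft [ 0.306  -2.6108  0.7349] q [-0.1788  0.6666 -0.3569  1.7406  0.3109  0.7888  0.7325] 3.6002302967687096e-05
```

Request:
arm_command:
  plan:
    - {"twist":[0,0,0],"linear":[0,0.001,0],"hand":0}
    - {"twist":[0,0,0],"linear":[0,0.002,0],"hand":0}
    - {"twist":[0,0,0],"linear":[0,0.003,0],"hand":0}
    - {"twist":[0,0,0],"linear":[0,0.004,0],"hand":0}

```text
clock: 16.45
tool_pos: [0.6102, 0.2181, 0.0465]
eef_rot: [[-0.988, 0.152, 0.002], [0.152, 0.988, -0.0], [-0.002, 0.0, -1.0]]
ft_force: [-0.1, -2.9, 0.6]
finger_gap: 0.0002
finger_force: 1.0
```

Request:
arm_command:
  plan:
    - {"twist":[0,0,0],"linear":[0,0.001,0],"hand":0}
    - {"twist":[0,0,0],"linear":[0,0.002,0],"hand":0}
    - {"twist":[0,0,0],"linear":[0,0.002,0],"hand":0}

```text
clock: 16.75
tool_pos: [0.6105, 0.2203, 0.0465]
eef_rot: [[-0.988, 0.151, 0.002], [0.151, 0.988, 0.0], [-0.002, 0.0, -1.0]]
ft_force: [0.1, -0.9, 0.4]
finger_gap: 0.0005
finger_force: 0.6
```

Request:
arm_command:
  plan:
    - {"twist":[0,0,0],"linear":[0,0.001,0],"hand":0}
    - {"twist":[0,0,0],"linear":[0,0.002,0],"hand":0}
    - {"twist":[0,0,0],"linear":[0,0.003,0],"hand":0}

```text
clock: 17.05
tool_pos: [0.611, 0.223, 0.0465]
eef_rot: [[-0.988, 0.152, 0.002], [0.152, 0.988, -0.0], [-0.002, 0.0, -1.0]]
ft_force: [0.1, -2.0, 0.5]
finger_gap: -0.0003
finger_force: 1.0
```

Request:
arm_command:
  plan:
    - {"twist":[0,0,0],"linear":[0,0.001,0],"hand":0}
    - {"twist":[0,0,0],"linear":[0,0.002,0],"hand":0}

```text
clock: 17.25
tool_pos: [0.6111, 0.2236, 0.0465]
eef_rot: [[-0.988, 0.152, 0.001], [0.152, 0.988, -0.002], [-0.001, -0.002, -1.0]]
ft_force: [-2.3, -7.8, 5.1]
finger_gap: 0.0002
finger_force: 3.7
```

Request:
arm_command:
  plan:
    - {"twist":[0,0,0],"linear":[0,0.001,0],"hand":0}
    - {"twist":[0,0,0],"linear":[0,0.001,0],"hand":0}

```text
clock: 17.45
tool_pos: [0.611, 0.2236, 0.0465]
eef_rot: [[-0.988, 0.153, 0.0], [0.153, 0.988, -0.004], [-0.001, -0.004, -1.0]]
ft_force: [-3.7, -7.9, 6.2]
finger_gap: 0.0001
finger_force: 3.9
```

```bash
python3 -c "
from h import *
st()"
```

```text
17.45 F [0.0005 0.0161 0.0465] z [ 0.0003 -0.0037 -1.    ] ft [-3.7204 -7.863   6.2   ] q [-0.1956  0.6732 -0.3546  1.7267  0.3118  0.7989  0.7187] 0.00012097922461174818
```

The rack has stopped against the buffers (no advance, force up to ~8 N). I back off and lift clear.

Request:
arm_command:
  plan:
    - {"twist":[0,0,0],"linear":[0,-0.01,0],"hand":0}
    - {"twist":[0,0,0],"linear":[0,-0.04,0],"hand":0}
    - {"twist":[0,0,0],"linear":[0,-0.08,-0.02],"hand":0}
    - {"twist":[0,0,0],"linear":[0,-0.1,-0.06],"hand":0}
    - {"twist":[0,0,0],"linear":[0,-0.12,-0.1],"hand":0}
    - {"twist":[0,0,0],"linear":[0.02,-0.14,-0.14],"hand":0}
    - {"twist":[0,0,0],"linear":[0.06,-0.18,-0.18],"hand":0}
    - {"twist":[0,0,0],"linear":[0.08,-0.22,-0.2],"hand":0}

```text
clock: 18.25
tool_pos: [0.5081, 0.0339, 0.2404]
eef_rot: [[-0.989, 0.148, 0.005], [0.148, 0.989, 0.002], [-0.005, 0.002, -1.0]]
ft_force: [0.6, -1.1, 0.8]
finger_gap: 0.0001
finger_force: 0.0
```

Request:
arm_command:
  plan:
    - {"twist":[0,0,0],"linear":[0.02,-0.04,0],"hand":0}
    - {"twist":[0,0,0],"linear":[0.04,-0.08,0],"hand":0}
    - {"twist":[0,0,0],"linear":[0.05,-0.12,0],"hand":0}
    - {"twist":[0,0,0],"linear":[0.05,-0.15,0],"hand":0}
    - {"twist":[0,0,0],"linear":[0.05,-0.15,0],"hand":0}

```text
clock: 18.75
tool_pos: [0.4354, -0.1122, 0.2384]
eef_rot: [[-0.987, 0.158, 0.003], [0.158, 0.987, -0.002], [-0.003, -0.001, -1.0]]
ft_force: [-0.0, 0.6, 0.2]
finger_gap: -0.0006
finger_force: 0.0
```

```bash
python3 -c "
from h import *
st()
d=vision.camera('top'); a=d['img'][130:340,185:450,::-1]; cv2.imwrite('pics/t2.png',cv2.convertScaleAbs(cv2.resize(a,None,fx=2.8,fy=2.8,interpolation=2),alpha=1.3))
for n,F in dict(farOuter=(.032,.024,.07),nearOuter=(-.032,.024,.07),farIn=(.032,.216,.07)).items():
  print(n,(proj(d,world(Q[:3],F))-[185,130])*2.8)"
```

```text
18.75 F [-0.1223 -0.3424  0.2384] z [ 0.0029 -0.0016 -1.    ] ft [-0.0438  0.5866  0.2381] q [ 0.4291  0.1133 -0.3385  2.0441  0.0466  0.9881  1.4793] -0.000575133446095865
farOuter [338.5854 292.3591]
nearOuter [330.8552 375.9678]
farIn [ 86.2357 270.7445]
```

View pics/t2.png

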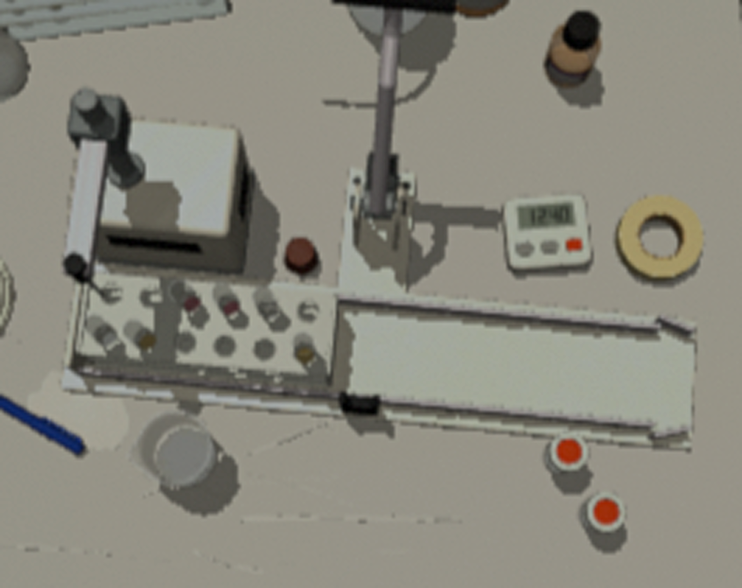

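The rack stands against the end stop: its outer edge is at crop column ~337, predicted 331-338. The gate is up and leaning back, bystanders are unmoved, and the arm is clear.

```bash
python3 -c "
from station import arm
print(arm.hand_in())"
```

```text
the job is handed in; nothing more can be done
None
```

The gate is up past its balance point and staying up, the rack is fully home against the end stop, the bystanders look unmoved in the last top picture, and the job was handed in at about 19 s.

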